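Clamp a rim lock in the cam fixture

ROBOT

A 6-joint arm with a two-finger parallel gripper is mounted at the origin on a cart in front of the work surface, level with it; the furniture and walls round the work are solid. World frame = base frame: x ahead of the robot, y to its left, z up, the work surface at z = 0. Lengths are in m, angles in rad, forces in N, time in s.
With the tool pointing down it reaches from about 0.425 to 0.925 m from the base axis. Payload 12.5 kg.
Tool frame: the origin (TCP) lies where the fingers leave the gripper's body, on its centre line; the fingertips stand 73 mm ahead of it and the grasp point (between the pads) lies 54 mm ahead of it (ctrl.pinch_z is the distance from the TCP to the grasp point, in m); z points along the fingers, y is the line along which they close (so a half turn about z gives the same grasp; the last joint's range is limited). The gripper opens to 85 mm and grips with 20 to 120 N. Pads are 22 mm wide; open, the fingers measure 114 mm over their backs; the gripper's body (76 mm by 85 mm) begins 54 mm behind the grasp point. The pads swing forward as they close: fully open they stand 13 mm farther back than shut.
Start: joints at [1.229, 0.491, 1.559, -0, 1.092, -0.106], TCP at [0.146, 0.608, 0.304] pointing down, gripper open.
Joint ranges: [-3.1, 3.1], [-0.84, 2.19], [0.05, 2.79], [-1.13, 4.28], [0.06, 2.93], [-2.69, 2.69]. Speed limits (rad/s): [2.22, 2.22, 2.79, 3.14, 3.14, 3.14].

INTERFACE

Orientations are given as a unit quaternion [x, y, z, w].
In Python, from rig import telemetry, imaging, ctrl gives the robot as it stands.
- The arm moves only by the tool apply_moves, never from a script. Its argument "targets" is a list of rows, each an object of numbers: "fingers": the finger opening in mm, from 0 to 85.4; "dx", "dy", "dz": the shift along the world's x, y, z in mm; "wx", "wy", "wz": the turn, a rotation vector about the world's x, y, z in degrees. A call has 1 to 5 rows; each row shifts and turns the commanded pose from where the row before left it; what a row does not reach is not made up. A row lasts 1/12 s, in which the tool goes at most 41.7 mm and 7.16 degrees, less where a joint would pass 70% of its speed; a pose out of reach is approached as far as the arm can. A call is refused whole if a number of a shift passes 41.7 or a number of a turn 7.16, either way. A call with a gripper value outside its range is refused whole. The fingers move at their own pace and stop on an object; the grip force is fixed at half the most. Time passes only in rows, so rows that do not move let the fingers close. It gives the time, the measured TCP pose, the force, the opening and the grip force at its end, in the units of the state.
- telemetry.state(): the state, without advancing time (a new reading comes with each control period).
- imaging.read_camera(name): name is "side" or "top"; returns (picture, depth): 420x560x3 uint8, red, green, blue; 420x560 float32, m along the optical axis (not along the pixel's ray), 0 where there is no reading.
- imaging.calibration(name): a dict with "K" (3x3 intrinsics, pixels), "position" and "attitude" of the camera in the world. Camera axes: x right, y down, z forward; pixel columns grow to the right and rows downward; lengths in m; the calibration is good to about 2 mm. A picture is of the moment at which its call begins. calibration takes no time and is no camera call.
- ctrl.finish_job(): hands the job in; it is judged then, once.
The state is a dict: "t": time; "qpos": joint angles; "joint_vel": joint speeds; "tau": joint torques, N m; "tool_pos": TCP position; "eef_rot": TCP orientation; "wrist_force": force on the tool from outside, world axes, zero at the start; "torque": the same for the moment, N m; "width": finger opening in m; "grasp_force": force on a finger pad.
Only numpy, scipy, OpenCV 4.12 (cv2) and the standard library are available. Lean on these libraries where they do the work, as an engineer would, in place of code of your own. Each camera call takes 0.05 s, during which the arm holds its last target. There are 200 camera calls.

TASK

Slide the grey lock case along the blue clamp fixture until its end is flush against the steel end stop. Then turn the red handwheel counter-clockwise (seen from above) by its black crank knob: feel it get stiff as the brass cam's corner presses the lock, then go slack as the corner passes over, and stop there, just past it, with the lock clamped by the cam's end face. Do not wind on to the next corner; leave the oiler, the packet and the padlock alone.

Things in the scene. Friction and masses are not known exactly. Their poses are not given: they have to be found in the camera images.
- fixture: Blue fixed clamp base, 190 x 218 mm, its top (the bed) 26 mm over the bench. Origin on the bench under the wheel axis; -x points over the lock channel to the sprung pad (robot's side), y along the channel away from the end stop (robot's left), z up. End stop: face y = -30 mm, 46 mm over the bench. Lead-in rails 40 mm over the bench, y 95 to 165 mm, faces x = -100 and -30 mm. Channel open at +y.
- lock_seat (a point): Where the underside centre of the lock belongs before clamping: on the bed, at the end stop and the unpressed pad; fixture x = -70, y = 30, height 26 mm. Axes as the fixture. There are 7 mm or more of free play in x, so an unclamped lock may lie up to some 13 mm farther in x; clamping pushes it to x = -10 to -15 mm here.
- lock_case: Loose grey rim lock lying on its back, brass cylinder face and snib on top, 56 (x) x 120 (y) x 22 (z) mm, about 0.4 kg; top details stand up 3 mm. Origin at the centre of its underside, on the bed. Starts in the channel 45 to 55 mm short of its seat (to +y), up to 0.06 rad askew.
- pad: Black sprung pad along the channel, y -29 to 89 mm in the fixture, 47 mm over the bench. Origin on the fixture's origin when unpressed, its face then at fixture x = -98 mm. It gives way to -x against a spring: 2 N at first, 1 N more for every mm, 12 N with the cam flat on the lock, 17 N at its corner.
- crank_knob (a point): Middle of the black upright crank knob on the red wheel: 22 mm diameter, 74 to 114 mm over the bench, 48 mm from the wheel axis. The push needed at it grows from the cam's first touch to 12 to 18 N, then drops quickly at the corner, where it stands at about 174 degrees from fixture x (200 with the cam flat). Wheel rim 128 mm across, top 74 mm over the bench.
- wheel_axis (a point): Point on the vertical wheel axis, 94 mm over the bench (height of the knob's middle), at fixture x = 0, y = 0.
- handwheel (a joint): Wheel angle in rad, growing counter-clockwise from above; starts between -0.8 and 0.15, turning freely. The cam meets a seated lock at about 0.4, its corner goes over at 1.12 (stiffest just before), its end face lies flat on the lock at 1.57, then it stiffens again to the next corner at 2.02. Friction of the cam on the lock holds the wheel where it is left past the corner.
- oiler: Yellow oiler bottle with a red spout, 40 mm diameter, 123 mm tall, standing; origin under its centre.
- packet: Blue cardboard packet 52 x 75 x 24 mm, origin under its centre.
- padlock: Brass padlock lying flat, 68 x 45 x 21 mm, origin at its underside.

How it is judged:
On the way, in this order (a step that is already met when the one before it is completed fails the run):
1. the lock case is flush against the end stop while the cam is still off it (y of lock_case in the frame of lock_seat between -0.004 and 0.004 m and x of lock_case in the frame of lock_seat between -0.006 and 0.018 m and z of lock_case in the frame of lock_seat below 0.004 m and angle between the y axis of lock_case and the y axis of fixture, either way round below 0.15 rad and value of joint handwheel below 0.7 rad), for 0.2 s.
2. the handwheel is turned until the cam's corner has gone over (value of joint handwheel above 1.15 rad), for 0.02 s.
At the end, for the whole second after the job is handed in: The wheel rests just past the first corner (1.17 to 1.7 rad), the lock is pressed on the pad with over 7 N, flat on the bed, within 5 mm of flush on the end stop and within 0.08 rad of square (value of joint handwheel between 1.17 and 1.7 rad and velocity of joint handwheel between -0.05 and 0.05 rad/s and contact force between pad and lock_case above 7 N and y of lock_case in the frame of lock_seat between -0.004 and 0.005 m and z of lock_case in the frame of lock_seat below 0.004 m and angle between the y axis of lock_case and the y axis of fixture, either way round below 0.08 rad); the robot touches nothing.
It fails at once if the wheel is wound on to the next corner (past 1.9 rad) (value of joint handwheel above 1.9 rad).
It fails at once if the oiler, the packet or the padlock is moved more than 20 mm (distance of any of oiler, packet, padlock from where it was at the start of the episode above 0.02 m).
It also fails if it takes over 48 s, if anything falls off the work surface, if the arm or the gripper's body presses on something with over 40 N, if the wrist force passes 120 N, or if a joint passes its speed limit or range.

## Working session

There is one attempt and no reset: what is moved stays moved. The work goes in short steps, Python scripts to look and compute and a tool call to move; the robot and the scene stay as the last step left them, time stands still between calls to the robot, and variables do not carry over. Pictures are saved under pics/ and viewed, at most 10 in all, crops included, and the job is handed in when it is done.

Besides the shell and the picture viewer there is one more tool, called after "Call:" in YAML: its name, and indented under it one key for each argument. apply_moves: Moves the arm, as the interface text tells. Its arguments: {"type":"object","properties":{"targets":{"type":"array","items":{"type":"object","properties":{"fingers":{"type":"number"},"dx":{"type":"number"},"dy":{"type":"number"},"dz":{"type":"number"},"wx":{"type":"number"},"wy":{"type":"number"},"wz":{"type":"number"}}}}},"required":["targets"]}

```bash
mkdir -p pics; cat > h.py <<'E'
import numpy as np, cv2
from scipy.spatial.transform import Rotation as R
from rig import telemetry, imaging, ctrl
def cloud(n):
    im,d=imaging.read_camera(n); c=imaging.calibration(n); K=np.array(c["K"])
    a=np.array(c["attitude"]); A=R.from_quat(a).as_matrix() if a.size==4 else a
    v,u=np.mgrid[:420,:560]
    p=np.stack([(u-K[0,2])/K[0,0]*d,(v-K[1,2])/K[1,1]*d,d],-1)@A.T+np.array(c["position"])
    p[d==0]=np.nan
    return im,d,p
E
python3 - <<'E'
from h import *
for n in("top","side"):
    im,d,p=cloud(n); np.savez(n+".npz",im=im,p=p); cv2.imwrite(f"pics/{n}0.png",cv2.resize(im[...,::-1],(784,588)))
    print(n,imaging.calibration(n))
print(telemetry.state())
E
```

```text
top {'K': array([[492.95019447,   0.        , 284.62202738],
       [  0.        , 492.95019447, 210.08127449],
       [  0.        ,   0.        ,   1.        ]]), 'position': array([ 0.46216974, -0.09784376,  1.14811684]), 'attitude': array([ 0.70899639, -0.7044606 ,  0.01935031, -0.02617161])}
side {'K': array([[399.47310775,   0.        , 282.0493297 ],
       [  0.        , 399.47310775, 207.58334473],
       [  0.        ,   0.        ,   1.        ]]), 'position': array([ 0.37362505, -0.805419  ,  0.77402267]), 'attitude': array([ 0.91324058, -0.08324434,  0.04793841, -0.39593425])}
{'t': 0.1, 'qpos': array([ 1.22940975e+00,  4.91495992e-01,  1.55936377e+00,  8.14899583e-06,
        1.09166053e+00, -1.05606757e-01]), 'joint_vel': array([ 0.00160004, -0.00113885,  0.00018538, -0.00219764,  0.00176103,
        0.00045388]), 'tau': array([ 2.63964488e-03, -6.19448590e+01, -2.62022209e+01, -1.50821379e-04,
        2.98714614e-03, -2.58095173e-05]), 'tool_pos': array([0.1459447 , 0.60760877, 0.3033967 ]), 'eef_rot': array([ 1.17618879e-01,  9.93058701e-01, -4.51479739e-04, -1.06325569e-04]), 'wrist_force': array([-0.43479969, -0.13371099,  0.54172452]), 'torque': array([0.01087075, 0.0070943 , 0.02175241]), 'grasp_force': 0.0, 'width': 0.08518974654099105}
```

View pics/top0.png

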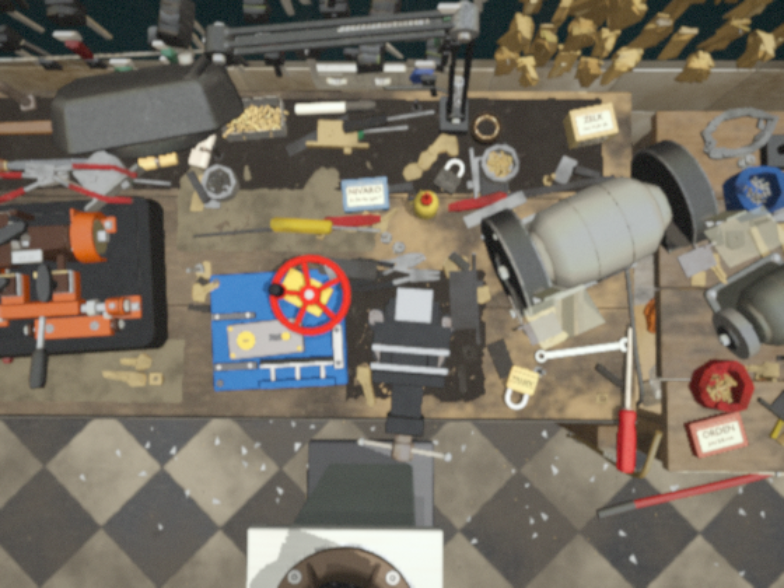

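View pics/side0.png

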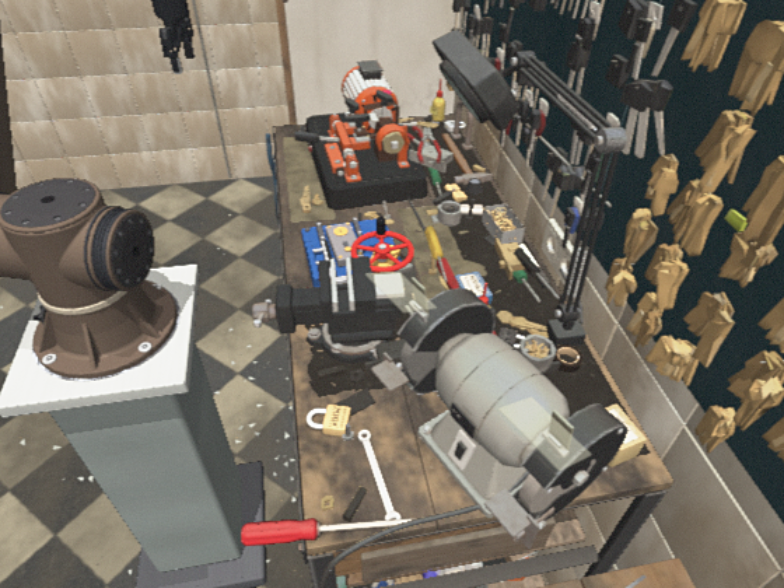

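The top view shows the wheel hub at about (309,294), the knob at (277,290), the lock at (265,340), and the end stop at (338,345). The oiler is at (427,204), the packet at (364,193) and the padlock at (520,385). Next I'll take an enlarged crop and the matching positions.

```bash
python3 - <<'E'
import numpy as np,cv2
z=np.load("top.npz");im,p=z["im"],z["p"]
x0,y0,x1,y1=140,175,260,285
c=cv2.resize(im[y0:y1,x0:x1,::-1],None,fx=6,fy=5.4,interpolation=cv2.INTER_CUBIC)
c=cv2.resize(im[y0:y1,x0:x1,::-1],None,fx=5.4,fy=5.4,interpolation=cv2.INTER_CUBIC)
cv2.imwrite("pics/crop.png",c)
# red rim fit
a=im[y0:y1,x0:x1].astype(int);q=p[y0:y1,x0:x1]
red=(a[...,0]>150)&(a[...,1]<60)&(a[...,2]<70)&(abs(q[...,2]-.07)<.02)
P=q[red];print(len(P),np.median(P,0),P.min(0),P.max(0))
from scipy.optimize import least_squares
c0=np.median(P,0)[:2]
r=np.hypot(*(P[:,:2]-c0).T);R=P[r>.045]
s=least_squares(lambda v:np.hypot(R[:,0]-v[0],R[:,1]-v[1])-v[2],[*c0,.058],loss="soft_l1",f_scale=.003);print("rim",s.x)
k=(q[...,2]>.095)&(q[...,2]<.13);print("knob",k.sum(),q[k].mean(0),q[k].min(0),q[k].max(0))
# lock top: grey at z .048
l=(abs(q[...,2]-.048)<.006)&(a.max(-1)-a.min(-1)<35)&(a.sum(-1)>300)
print("lock",l.sum(),cv2.minAreaRect((q[l][:,:2]*1000).astype(np.float32)))
b=(a[...,2]>130)&(a[...,0]<60)&(q[...,2]>.015)&(q[...,2]<.05)
print("blue",cv2.minAreaRect((q[b][:,:2]*1000).astype(np.float32)))
E
```

```text
512 [0.53017701 0.04764608 0.07157715] [ 0.47172654 -0.00940473  0.06378322] [0.59083479 0.11371237 0.08974521]
rim [0.53057807 0.05216838 0.05696945]
knob 87 [0.53430362 0.09892121 0.10982065] [0.52432107 0.08955277 0.09658781] [0.54521746 0.11107848 0.11702846]
lock 1307 ((469.54107666015625, 93.99958801269531), (161.60665893554688, 211.751953125), 19.996397018432617)
blue ((473.8074645996094, 66.66571807861328), (142.08197021484375, 183.09934997558594), 87.60499572753906)
```

View pics/crop.png

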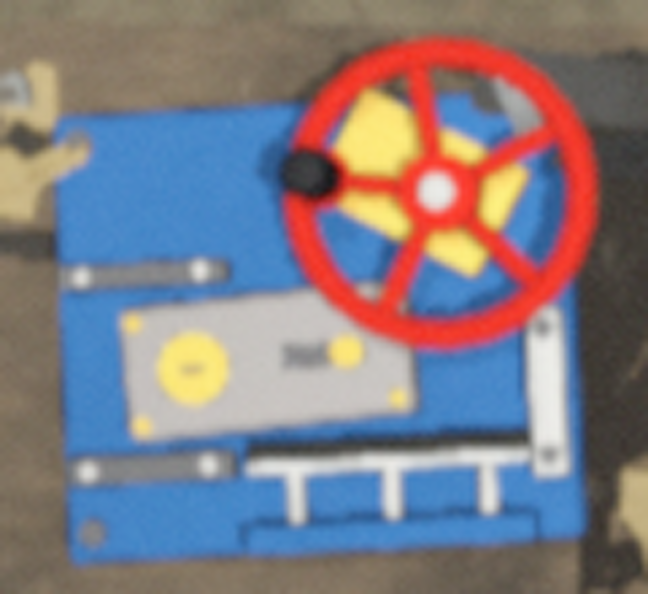

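The crop shows, in crop pixels:
- Lock corners: TL (120,313), BL (133,440), BR (418,412).
- End-stop left edge: (525,310) to (533,475).
- Knob top (310,172) and hub (436,190).
- Base corners: TL (57,118), BL (75,562), BR (585,538).

```bash
cat >> h.py <<'E'
def ray(n,u,v,z):
    c=imaging.calibration(n);K=np.array(c["K"]);A=R.from_quat(c["attitude"]).as_matrix()
    d=A@np.array([(u-K[0,2])/K[0,0],(v-K[1,2])/K[1,1],1]);o=np.array(c["position"])
    return (o+d*(z-o[2])/d[2])[:2]
E
python3 - <<'E'
from h import *
P={"bTL":(57,118,.026),"bBL":(75,562,.026),"bBR":(585,538,.026),"lTL":(120,313,.048),"lBL":(133,440,.048),"lBR":(418,412,.048),"eT":(525,310,.046),"eB":(533,475,.046),"knob":(310,172,.114),"hub":(436,190,.08),
"padL":(247,455,.047),"padR":(528,435,.047)}
W={k:ray("top",140+(u-2.2)/5.4,175+(v-2.2)/5.4,z) for k,(u,v,z) in P.items()}
for k,w in W.items(): print(k,w.round(4))
z=np.load("top.npz");p=z["p"]
for k in P:
  u,v=P[k][:2]; print(k,p[int(175+v/5.4),int(140+u/5.4)].round(4))
ang=lambda a:np.degrees(np.arctan2(-a[0],a[1]))
print("bed yaw",ang(W["bBL"]-W["bBR"]), np.degrees(np.arctan2(*(W["bTL"]-W["bBL"])[::-1])),"len",np.linalg.norm(W["bBL"]-W["bBR"]),np.linalg.norm(W["bTL"]-W["bBL"]))
print("lock yaw",ang(W["lBL"]-W["lBR"]),np.linalg.norm(W["lBL"]-W["lBR"]),"stop",np.degrees(np.arctan2(*(W["eT"]-W["eB"])[::-1])),"pad",ang(W["padL"]-W["padR"]))
print("knob r",W["knob"]-W["hub"],np.linalg.norm(W["knob"]-W["hub"]))
E
```

```text
bTL [0.5639 0.2216]
bBL [0.3769 0.2094]
bBR [ 0.3885 -0.0047]
lTL [0.4811 0.1872]
lBL [0.4287 0.1806]
lBR [0.4411 0.063 ]
eT [0.4834 0.0196]
eB [0.4155 0.0154]
knob [0.5354 0.097 ]
hub [0.5308 0.0525]
padL [0.4229 0.1336]
padR [0.4319 0.0176]
bTL [5.673e-01 2.292e-01 4.000e-04]
bBL [0.3756 0.2123 0.0195]
bBR [ 0.3872 -0.0026 -0.0014]
lTL [0.4828 0.1937 0.0214]
lBL [0.4288 0.1822 0.0435]
lBR [0.4403 0.067  0.0207]
eT [0.483  0.0166 0.0706]
eB [0.4158 0.0183 0.025 ]
knob [0.5363 0.0969 0.1147]
hub [0.5302 0.053  0.0812]
padL [0.4224 0.1353 0.0424]
padR [0.4321 0.0188 0.0437]
bed yaw 3.096285657393561 3.7100439964734306 len 0.21441127414080205 0.18740449191136158
lock yaw 5.9852252758706195 0.11821754722358095 stop 3.522869421613885 pad 4.453200808536312
knob r [0.00455133 0.04454231] 0.04477423036932216
```

```bash
python3 - <<'E'
import numpy as np
p=np.load("top.npz")["p"].reshape(-1,3);q=np.load("side.npz")["p"].reshape(-1,3);p=np.vstack([p,q]);p=p[np.isfinite(p).all(1)]
d=np.array([.307,-.395]);L=np.hypot(*d);d/=L;r=p[:,:2]-[.146,.608];s=r@d;t=abs(r@[-d[1],d[0]])
for a in np.arange(-.05,.6,.05):
  m=(s>=a)&(s<a+.05)&(t<.12)&(p[:,2]<.8); print(round(a,2),m.sum(),p[m,2].max() if m.any() else None)
E
```

```text
-0.05 1199 0.3942540467434089
0.0 1635 0.400527347029507
0.05 809 0.34481902355292177
0.1 605 0.0018272436530347713
0.15 735 0.006026411838716661
0.2 1010 0.00715552480992343
0.25 1643 0.13889675487655806
0.3 1736 0.13014255096805916
0.35 2305 0.08752176960773661
0.4 3314 0.12552699961872593
0.45 3062 0.11470868536191536
0.5 2590 0.053662903364445125
0.55 2839 0.05371527154642164
```

Call:
apply_moves:
  targets:
    - {"dx":23.6,"dy":-30.4,"wz":-5.6,"fingers":15}
    - {"dx":23.6,"dy":-30.4,"wz":-5.6}
    - {"dx":23.6,"dy":-30.4,"wz":-5.6}
    - {"dx":23.6,"dy":-30.4,"wz":-5.6}
    - {"dx":23.6,"dy":-30.4,"wz":-5.6}

```text
$.targets[0]: bad value
```

Call:
apply_moves:
  targets:
    - {"dx":23.6,"dy":-30.4,"wz":-5.6}
    - {"dx":23.6,"dy":-30.4,"wz":-5.6}
    - {"dx":23.6,"dy":-30.4,"wz":-5.6}
    - {"dx":23.6,"dy":-30.4,"wz":-5.6}
    - {"dx":23.6,"dy":-30.4,"wz":-5.6}

```text
$.targets[0]: bad value
```

Call:
apply_moves:
  targets:
    - {"dx":23.6,"dy":-30.4,"wz":-5.6}
    - {"dx":23.6,"dy":-30.4,"wz":-5.6}
    - {"dx":23.6,"dy":-30.4,"wz":-5.6}
    - {"dz":-30}
    - {}

```text
$.targets[0]: bad value
```

Call:
apply_moves:
  targets:
    - {"dx":23.6,"dy":-30.4,"dz":0,"wx":0,"wy":0,"wz":-5.6,"fingers":15}
    - {"dx":23.6,"dy":-30.4,"dz":0,"wx":0,"wy":0,"wz":-5.6,"fingers":15}
    - {"dx":23.6,"dy":-30.4,"dz":0,"wx":0,"wy":0,"wz":-5.6,"fingers":15}
    - {"dx":23.6,"dy":-30.4,"dz":0,"wx":0,"wy":0,"wz":-5.6,"fingers":15}
    - {"dx":23.6,"dy":-30.4,"dz":0,"wx":0,"wy":0,"wz":-5.6,"fingers":15}

```text
t: 0.52
tool_pos: [0.2646, 0.4541, 0.3037]
eef_rot: [0.356, 0.934, -0.0, -0.0]
wrist_force: [1.5, -0.7, 0.0]
width: 0.026
grasp_force: 0.0
```

Call:
apply_moves:
  targets:
    - {"dx":23.6,"dy":-30.4,"dz":0,"wx":0,"wy":0,"wz":-5.6,"fingers":15}
    - {"dx":23.6,"dy":-30.4,"dz":0,"wx":0,"wy":0,"wz":-5.6,"fingers":15}
    - {"dx":23.6,"dy":-30.4,"dz":0,"wx":0,"wy":0,"wz":-5.6,"fingers":15}
    - {"dx":23.6,"dy":-30.4,"dz":0,"wx":0,"wy":0,"wz":-5.6,"fingers":15}
    - {"dx":23.6,"dy":-30.4,"dz":0,"wx":0,"wy":0,"wz":-5.6,"fingers":15}

```text
t: 0.93
tool_pos: [0.3827, 0.302, 0.3039]
eef_rot: [0.572, 0.82, -0.0, -0.0]
wrist_force: [0.0, 0.4, -0.5]
width: 0.0151
grasp_force: 0.0
```

Call:
apply_moves:
  targets:
    - {"dx":23.6,"dy":-30.4,"dz":0,"wx":0,"wy":0,"wz":-5.6,"fingers":15}
    - {"dx":23.6,"dy":-30.4,"dz":0,"wx":0,"wy":0,"wz":-5.6,"fingers":15}
    - {"dx":23.6,"dy":-30.4,"dz":0,"wx":0,"wy":0,"wz":-5.6,"fingers":15}
    - {"dx":0,"dy":0,"dz":-30,"wx":0,"wy":0,"wz":0,"fingers":15}
    - {"dx":0,"dy":0,"dz":0,"wx":0,"wy":0,"wz":0,"fingers":15}

```text
t: 1.35
tool_pos: [0.4526, 0.2105, 0.2706]
eef_rot: [0.685, 0.728, -0.002, -0.001]
wrist_force: [0.5, 0.0, -1.1]
width: 0.0149
grasp_force: 0.0
```

Call:
apply_moves:
  targets:
    - {"dx":0,"dy":0,"dz":-38,"wx":0,"wy":0,"wz":0,"fingers":15}
    - {"dx":0,"dy":0,"dz":-38,"wx":0,"wy":0,"wz":0,"fingers":15}
    - {"dx":0,"dy":0,"dz":-38,"wx":0,"wy":0,"wz":0,"fingers":15}
    - {"dx":0,"dy":0,"dz":-38,"wx":0,"wy":0,"wz":0,"fingers":15}
    - {"dx":0,"dy":0,"dz":0,"wx":0,"wy":0,"wz":0,"fingers":15}

```text
t: 1.77
tool_pos: [0.4503, 0.2127, 0.1169]
eef_rot: [0.683, 0.73, -0.004, -0.003]
wrist_force: [-0.8, -0.1, -1.0]
width: 0.0152
grasp_force: 0.0
```

Call:
apply_moves:
  targets:
    - {"dx":0,"dy":0,"dz":-11,"wx":0,"wy":0,"wz":0,"fingers":15}
    - {"dx":0,"dy":0,"dz":0,"wx":0,"wy":0,"wz":0,"fingers":15}
    - {"dx":0.7,"dy":-12,"dz":0,"wx":0,"wy":0,"wz":0,"fingers":15}
    - {"dx":0.7,"dy":-12,"dz":0,"wx":0,"wy":0,"wz":0,"fingers":15}
    - {"dx":0.6,"dy":-10,"dz":0,"wx":0,"wy":0,"wz":0,"fingers":15}

```text
t: 2.18
tool_pos: [0.4552, 0.1776, 0.1126]
eef_rot: [0.684, 0.73, 0.001, 0.001]
wrist_force: [0.5, 3.9, 2.2]
width: 0.0153
grasp_force: 1.8
```

Call:
apply_moves:
  targets:
    - {"dx":0.5,"dy":-8,"dz":0,"wx":0,"wy":0,"wz":0,"fingers":15}
    - {"dx":0.5,"dy":-8,"dz":0,"wx":0,"wy":0,"wz":0,"fingers":15}
    - {"dx":0.3,"dy":-5,"dz":0,"wx":0,"wy":0,"wz":0,"fingers":15}
    - {"dx":0,"dy":0,"dz":0,"wx":0,"wy":0,"wz":0,"fingers":15}
    - {"dx":0,"dy":0,"dz":0,"wx":0,"wy":0,"wz":0,"fingers":15}

```text
t: 2.6
tool_pos: [0.4561, 0.1571, 0.1109]
eef_rot: [0.684, 0.729, -0.0, -0.0]
wrist_force: [-0.4, 0.4, -0.2]
width: 0.015
grasp_force: 0.0
```

Call:
apply_moves:
  targets:
    - {"dx":0.1,"dy":-2,"dz":-3,"wx":0,"wy":0,"wz":0,"fingers":15}
    - {"dx":0.1,"dy":-2,"dz":0,"wx":0,"wy":0,"wz":0,"fingers":15}
    - {"dx":0.1,"dy":-2,"dz":0,"wx":0,"wy":0,"wz":0,"fingers":15}
    - {"dx":0,"dy":0,"dz":0,"wx":0,"wy":0,"wz":0,"fingers":15}
    - {"dx":0,"dy":0,"dz":0,"wx":0,"wy":0,"wz":0,"fingers":15}

```text
t: 3.02
tool_pos: [0.4563, 0.1515, 0.1078]
eef_rot: [0.684, 0.73, -0.0, -0.0]
wrist_force: [0.0, 0.2, 0.3]
width: 0.0151
grasp_force: 0.0
```

```bash
python3 - <<'E'
from h import *
im,d,p=cloud("top")
cv2.imwrite("pics/t2.png",cv2.resize(im[175:285,140:260,::-1],None,fx=5.4,fy=5.4,interpolation=cv2.INTER_CUBIC))
E
```

```text
(no output)
```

View pics/t2.png

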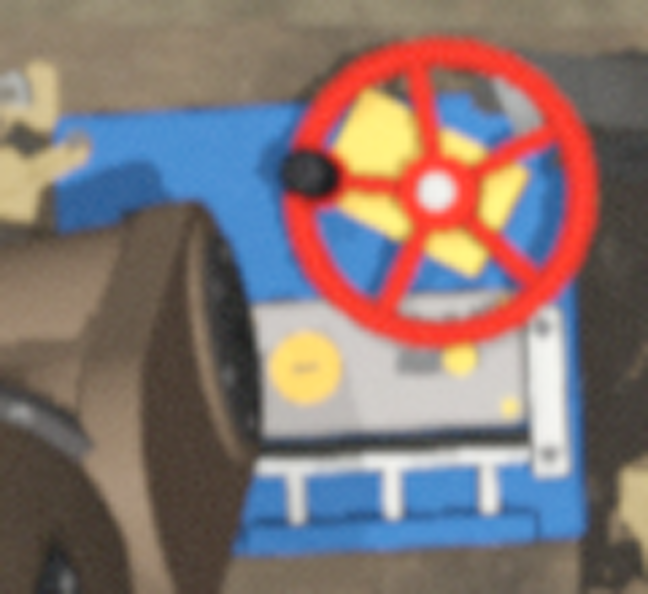

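The lock's right end is at about u=523, nearly touching the stop at about 528, and the wheel hasn't moved. I'll push in 2 mm steps until it makes contact.

Call:
apply_moves:
  targets:
    - {"dx":0.1,"dy":-2,"dz":0,"wx":0,"wy":0,"wz":0,"fingers":15}
    - {"dx":0.1,"dy":-1,"dz":0,"wx":0,"wy":0,"wz":0,"fingers":15}
    - {"dx":0,"dy":0,"dz":0,"wx":0,"wy":0,"wz":0,"fingers":15}

```text
t: 3.32
tool_pos: [0.4567, 0.1496, 0.108]
eef_rot: [0.684, 0.729, 0.001, -0.0]
wrist_force: [-1.3, 17.6, -1.5]
width: 0.015
grasp_force: 9.1
```

Call:
apply_moves:
  targets:
    - {"dx":0.1,"dy":-1.5,"dz":0,"wx":0,"wy":0,"wz":0,"fingers":15}
    - {"dx":0,"dy":0,"dz":0,"wx":0,"wy":0,"wz":0,"fingers":15}
    - {"dx":0,"dy":0,"dz":0,"wx":0,"wy":0,"wz":0,"fingers":15}

```text
t: 3.57
tool_pos: [0.4568, 0.1494, 0.1081]
eef_rot: [0.684, 0.729, 0.002, -0.0]
wrist_force: [-3.0, 34.7, -0.3]
width: 0.015
grasp_force: 17.5
```

Call:
apply_moves:
  targets:
    - {"dx":-1.2,"dy":20,"dz":0,"wx":0,"wy":0,"wz":0,"fingers":15}
    - {"dx":0,"dy":0,"dz":36,"wx":0,"wy":0,"wz":0,"fingers":15}
    - {"dx":0,"dy":0,"dz":36,"wx":0,"wy":0,"wz":0,"fingers":45}
    - {"dx":0,"dy":0,"dz":36,"wx":0,"wy":0,"wz":-4,"fingers":45}
    - {"dx":0,"dy":0,"dz":0,"wx":0,"wy":0,"wz":-5,"fingers":45}

```text
t: 3.98
tool_pos: [0.4568, 0.1675, 0.2214]
eef_rot: [0.74, 0.673, 0.004, 0.002]
wrist_force: [0.4, -0.5, -1.1]
width: 0.0447
grasp_force: 0.0
```

Call:
apply_moves:
  targets:
    - {"dx":26,"dy":-22,"dz":0,"wx":0,"wy":0,"wz":0,"fingers":45}
    - {"dx":26,"dy":-22,"dz":0,"wx":0,"wy":0,"wz":0,"fingers":45}
    - {"dx":26,"dy":-22,"dz":0,"wx":0,"wy":0,"wz":0,"fingers":45}
    - {"dx":0,"dy":0,"dz":0,"wx":0,"wy":0,"wz":0,"fingers":45}
    - {"dx":0,"dy":0,"dz":0,"wx":0,"wy":0,"wz":0,"fingers":45}

```text
t: 4.4
tool_pos: [0.5341, 0.0999, 0.2156]
eef_rot: [0.74, 0.673, -0.0, -0.0]
wrist_force: [-0.3, 0.3, 0.4]
width: 0.0451
grasp_force: 0.0
```

Call:
apply_moves:
  targets:
    - {"dx":0.5,"dy":0,"dz":-21,"wx":0,"wy":0,"wz":0,"fingers":45}
    - {"dx":0,"dy":0,"dz":-21,"wx":0,"wy":0,"wz":0,"fingers":45}
    - {"dx":0,"dy":0,"dz":-20,"wx":0,"wy":0,"wz":0,"fingers":45}
    - {"dx":0,"dy":0,"dz":0,"wx":0,"wy":0,"wz":0,"fingers":27}
    - {"dx":0,"dy":0,"dz":0,"wx":0,"wy":0,"wz":0,"fingers":27}

```text
t: 4.82
tool_pos: [0.5332, 0.1015, 0.1536]
eef_rot: [0.739, 0.674, -0.001, -0.001]
wrist_force: [-0.9, -1.0, 1.2]
width: 0.0273
grasp_force: 0.0
```

```bash
python3 - <<'E'
from h import *
s=telemetry.state();print(s["tool_pos"],s["wrist_force"])
for n,b in (("top",(140,260,175,285)),("side",(200,320,130,220))):
  im,d,p=cloud(n);x0,x1,y0,y1=b
  cv2.imwrite(f"pics/{n}3.png",cv2.resize(im[y0:y1,x0:x1,::-1],None,fx=5.4,fy=5.4,interpolation=cv2.INTER_CUBIC))
# arc plan: TCP on the 48 mm circle about the axis
E
```

```text
[0.53317936 0.10152221 0.1536334 ] [-0.89602835 -0.95776154  1.15021274]
```

View pics/side3.png

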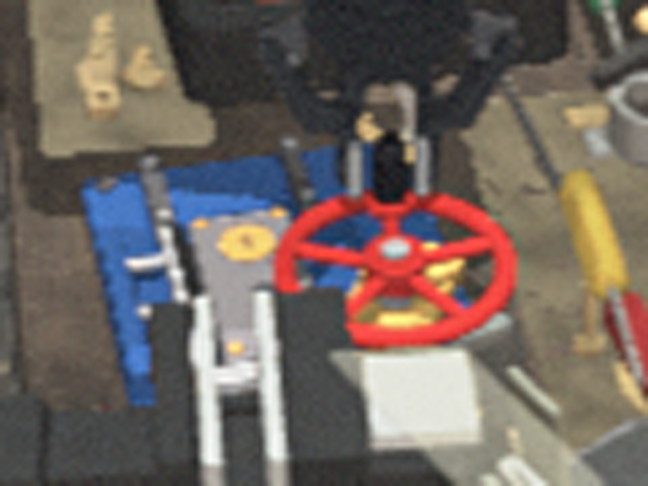

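The side crop shows the knob at (390,165) centred between the pads at 355 and 425. Next I'll work out the arc steps.

```bash
python3 - <<'E'
import numpy as np
c=np.array([.5306,.0522]);p=np.array([.5337,.1005])
for f in np.arange(84.5,200,6):
  q=c+.048*np.array([np.cos(np.radians(f)),np.sin(np.radians(f))]);print(f,q.round(4),((q-p)*1000).round(1));p=q
E
```

```text
84.5 [0.5352 0.1   ] [ 1.5 -0.5]
90.5 [0.5302 0.1002] [-5.   0.2]
96.5 [0.5252 0.0999] [-5.  -0.3]
102.5 [0.5202 0.0991] [-5.  -0.8]
108.5 [0.5154 0.0977] [-4.8 -1.3]
114.5 [0.5107 0.0959] [-4.7 -1.8]
120.5 [0.5062 0.0936] [-4.5 -2.3]
126.5 [0.502  0.0908] [-4.2 -2.8]
132.5 [0.4982 0.0876] [-3.9 -3.2]
138.5 [0.4947 0.084 ] [-3.5 -3.6]
144.5 [0.4915 0.0801] [-3.1 -3.9]
150.5 [0.4888 0.0758] [-2.7 -4.2]
156.5 [0.4866 0.0713] [-2.2 -4.5]
162.5 [0.4848 0.0666] [-1.8 -4.7]
168.5 [0.4836 0.0618] [-1.3 -4.9]
174.5 [0.4828 0.0568] [-0.7 -5. ]
180.5 [0.4826 0.0518] [-0.2 -5. ]
186.5 [0.4829 0.0468] [ 0.3 -5. ]
192.5 [0.4837 0.0418] [ 0.8 -5. ]
198.5 [0.4851 0.037 ] [ 1.3 -4.8]
```

Call:
apply_moves:
  targets:
    - {"dx":-3.5,"dy":-0.3,"dz":0,"wx":0,"wy":0,"wz":6,"fingers":27}
    - {"dx":-5,"dy":-0.3,"dz":0,"wx":0,"wy":0,"wz":6,"fingers":27}
    - {"dx":-5,"dy":-0.8,"dz":0,"wx":0,"wy":0,"wz":6,"fingers":27}
    - {"dx":-4.8,"dy":-1.3,"dz":0,"wx":0,"wy":0,"wz":6,"fingers":27}
    - {"dx":-4.7,"dy":-1.8,"dz":0,"wx":0,"wy":0,"wz":6,"fingers":27}

```text
t: 5.33
tool_pos: [0.5113, 0.0969, 0.1554]
eef_rot: [0.537, 0.843, 0.001, 0.001]
wrist_force: [1.7, 2.5, -0.2]
width: 0.0267
grasp_force: 1.1
```

Call:
apply_moves:
  targets:
    - {"dx":-4.5,"dy":-2.3,"dz":0,"wx":0,"wy":0,"wz":6,"fingers":27}
    - {"dx":-4.2,"dy":-2.8,"dz":0,"wx":0,"wy":0,"wz":6,"fingers":27}
    - {"dx":0,"dy":0,"dz":0,"wx":0,"wy":0,"wz":0,"fingers":27}

```text
t: 5.58
tool_pos: [0.502, 0.0914, 0.1553]
eef_rot: [0.446, 0.895, 0.0, 0.001]
wrist_force: [-0.6, 0.1, 0.1]
width: 0.0268
grasp_force: 0.0
```

Call:
apply_moves:
  targets:
    - {"dx":-3.9,"dy":-3.5,"dz":0,"wx":0,"wy":0,"wz":6,"fingers":27}
    - {"dx":-3.5,"dy":-3.8,"dz":0,"wx":0,"wy":0,"wz":6,"fingers":27}
    - {"dx":-3.1,"dy":-3.9,"dz":0,"wx":0,"wy":0,"wz":6,"fingers":27}
    - {"dx":0,"dy":0,"dz":0,"wx":0,"wy":0,"wz":0,"fingers":27}

```text
t: 5.92
tool_pos: [0.4922, 0.0805, 0.1551]
eef_rot: [0.302, 0.953, 0.001, 0.001]
wrist_force: [1.1, 3.8, 1.7]
width: 0.0273
grasp_force: 1.5
```

Call:
apply_moves:
  targets:
    - {"dx":-2.7,"dy":-4.2,"dz":0,"wx":0,"wy":0,"wz":6,"fingers":27}
    - {"dx":-2.2,"dy":-4.5,"dz":0,"wx":0,"wy":0,"wz":6,"fingers":27}
    - {"dx":-1.8,"dy":-4.7,"dz":0,"wx":0,"wy":0,"wz":6,"fingers":27}
    - {"dx":0,"dy":0,"dz":0,"wx":0,"wy":0,"wz":0,"fingers":27}

```text
t: 6.25
tool_pos: [0.4854, 0.0674, 0.1549]
eef_rot: [0.149, 0.989, 0.0, 0.001]
wrist_force: [-0.1, -0.6, -0.2]
width: 0.0267
grasp_force: 0.0
```

The force is lower than expected here, so I'll look before going on.

```bash
python3 - <<'E'
from h import *
s=telemetry.state();print(s["tool_pos"],s["wrist_force"],s["width"],s["grasp_force"])
im,d,p=cloud("side")
im2,d2,p2=cloud("top")
a=cv2.resize(im[130:220,200:320,::-1],(640,480),interpolation=cv2.INTER_CUBIC)
cv2.imwrite("pics/side4.png",a)
cv2.imwrite("pics/top4.png",cv2.resize(im2[175:285,140:260,::-1],None,fx=5.4,fy=5.4,interpolation=cv2.INTER_CUBIC))
E
```

```text
[0.48544475 0.06735045 0.15490728] [-0.12156937 -0.63381996 -0.20968632] 0.02670076727447424 0.0
```

View pics/side4.png

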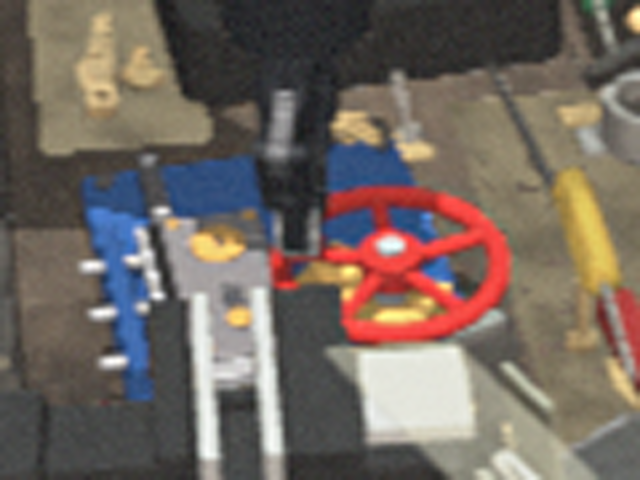

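View pics/top4.png

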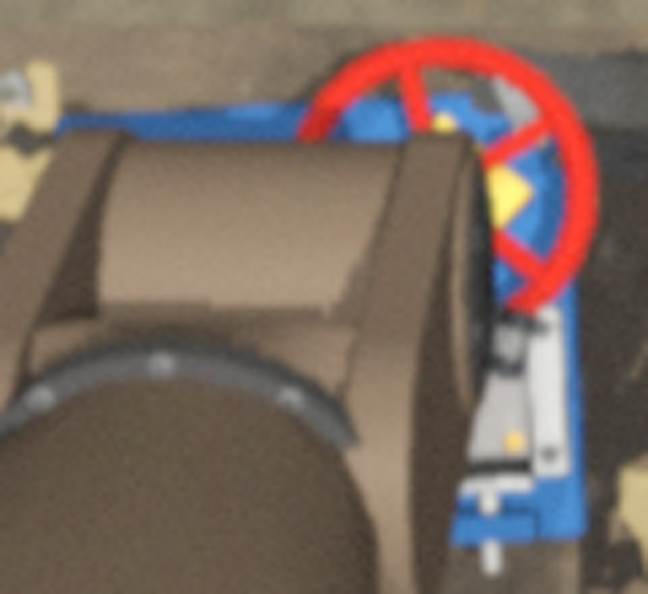

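The side view shows the pad rods sticking out at (92,265), so the cam is already pressing the lock. In the top view the spokes are about 76° round from the start, which puts the wheel near 0.8 rad. The lock is still at the stop.

Call:
apply_moves:
  targets:
    - {"dx":-1.5,"dy":-4.9,"dz":0,"wx":0,"wy":0,"wz":6,"fingers":27}
    - {"dx":-0.7,"dy":-3,"dz":0,"wx":0,"wy":0,"wz":3,"fingers":27}

```text
t: 6.52
tool_pos: [0.484, 0.0601, 0.1548]
eef_rot: [0.072, 0.997, 0.001, 0.002]
wrist_force: [4.8, 19.8, 0.3]
width: 0.0275
grasp_force: 10.5
```

Call:
apply_moves:
  targets:
    - {"dx":-0.4,"dy":-2.5,"dz":0,"wx":0,"wy":0,"wz":3,"fingers":27}

```text
t: 6.6
tool_pos: [0.4836, 0.0576, 0.1548]
eef_rot: [0.047, 0.999, 0.001, 0.002]
wrist_force: [5.3, 19.2, 0.5]
width: 0.0271
grasp_force: 9.8
```

Call:
apply_moves:
  targets:
    - {"dx":-0.2,"dy":-2.5,"dz":0,"wx":0,"wy":0,"wz":3,"fingers":27}

```text
t: 6.68
tool_pos: [0.4834, 0.0552, 0.1548]
eef_rot: [0.021, 1.0, 0.001, 0.002]
wrist_force: [4.4, 18.7, 0.7]
width: 0.0268
grasp_force: 9.1
```

Call:
apply_moves:
  targets:
    - {"dx":-0.1,"dy":-2.5,"dz":0,"wx":0,"wy":0,"wz":3,"fingers":27}

```text
t: 6.77
tool_pos: [0.4833, 0.0526, 0.1548]
eef_rot: [-0.005, 1.0, 0.001, 0.002]
wrist_force: [4.8, 15.9, 1.0]
width: 0.0268
grasp_force: 8.3
```

Call:
apply_moves:
  targets:
    - {"dx":0,"dy":-2.5,"dz":0,"wx":0,"wy":0,"wz":3,"fingers":27}

```text
t: 6.85
tool_pos: [0.4833, 0.05, 0.1548]
eef_rot: [-0.031, 1.0, 0.001, 0.002]
wrist_force: [4.3, 12.6, 1.2]
width: 0.0271
grasp_force: 5.9
```

Call:
apply_moves:
  targets:
    - {"dx":0.1,"dy":-2.5,"dz":0,"wx":0,"wy":0,"wz":3,"fingers":27}

```text
t: 6.93
tool_pos: [0.4833, 0.0471, 0.1547]
eef_rot: [-0.058, 0.998, 0.0, 0.002]
wrist_force: [2.5, 6.5, 0.6]
width: 0.0273
grasp_force: 2.9
```

Call:
apply_moves:
  targets:
    - {"dx":0.4,"dy":-2.5,"dz":0,"wx":0,"wy":0,"wz":3,"fingers":27}
    - {"dx":0.5,"dy":-2.5,"dz":0,"wx":0,"wy":0,"wz":3,"fingers":27}
    - {"dx":0.6,"dy":-2.2,"dz":0,"wx":0,"wy":0,"wz":3,"fingers":27}
    - {"dx":0,"dy":0,"dz":0,"wx":0,"wy":0,"wz":0,"fingers":27}

```text
t: 7.27
tool_pos: [0.4842, 0.0391, 0.1544]
eef_rot: [-0.136, 0.991, -0.0, 0.001]
wrist_force: [0.5, -0.5, -0.0]
width: 0.027
grasp_force: 0.0
```

The wheel has gone slack past the corner, at about 1.4 rad. I'll open the fingers and lift clear.

Call:
apply_moves:
  targets:
    - {"dx":0,"dy":0,"dz":0,"wx":0,"wy":0,"wz":0,"fingers":40}
    - {"dx":0,"dy":0,"dz":0,"wx":0,"wy":0,"wz":0,"fingers":40}
    - {"dx":0,"dy":0,"dz":30,"wx":0,"wy":0,"wz":0,"fingers":40}
    - {"dx":0,"dy":0,"dz":40,"wx":0,"wy":0,"wz":0,"fingers":40}
    - {"dx":0,"dy":0,"dz":40,"wx":0,"wy":0,"wz":0,"fingers":40}

```text
t: 7.68
tool_pos: [0.4833, 0.0392, 0.2648]
eef_rot: [-0.135, 0.991, 0.0, -0.001]
wrist_force: [1.1, -1.2, 0.0]
width: 0.0398
grasp_force: 0.0
```

Call:
apply_moves:
  targets:
    - {"dx":0,"dy":35,"dz":20,"wx":0,"wy":0,"wz":0,"fingers":40}
    - {"dx":0,"dy":40,"dz":0,"wx":0,"wy":0,"wz":0,"fingers":40}
    - {"dx":0,"dy":40,"dz":0,"wx":0,"wy":0,"wz":0,"fingers":40}
    - {"dx":0,"dy":40,"dz":0,"wx":0,"wy":0,"wz":0,"fingers":40}
    - {"dx":0,"dy":40,"dz":0,"wx":0,"wy":0,"wz":0,"fingers":40}

```text
t: 8.1
tool_pos: [0.4833, 0.2361, 0.2843]
eef_rot: [-0.135, 0.991, 0.0, 0.0]
wrist_force: [0.0, 0.0, -0.3]
width: 0.04
grasp_force: 0.0
```

Call:
apply_moves:
  targets:
    - {"dx":0,"dy":40,"dz":0,"wx":0,"wy":0,"wz":0,"fingers":40}
    - {"dx":0,"dy":40,"dz":0,"wx":0,"wy":0,"wz":0,"fingers":40}
    - {"dx":0,"dy":0,"dz":0,"wx":0,"wy":0,"wz":0,"fingers":40}

```text
t: 8.35
tool_pos: [0.4831, 0.3196, 0.2838]
eef_rot: [-0.137, 0.991, 0.001, 0.0]
wrist_force: [-0.9, -0.2, -0.9]
width: 0.04
grasp_force: 0.0
```

```bash
python3 - <<'E'
from h import *
im,d,p=cloud("top")
cv2.imwrite("pics/t5.png",cv2.resize(im[175:285,140:260,::-1],None,fx=5.4,fy=5.4,interpolation=cv2.INTER_CUBIC))
E
```

```text
(no output)
```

View pics/t5.png

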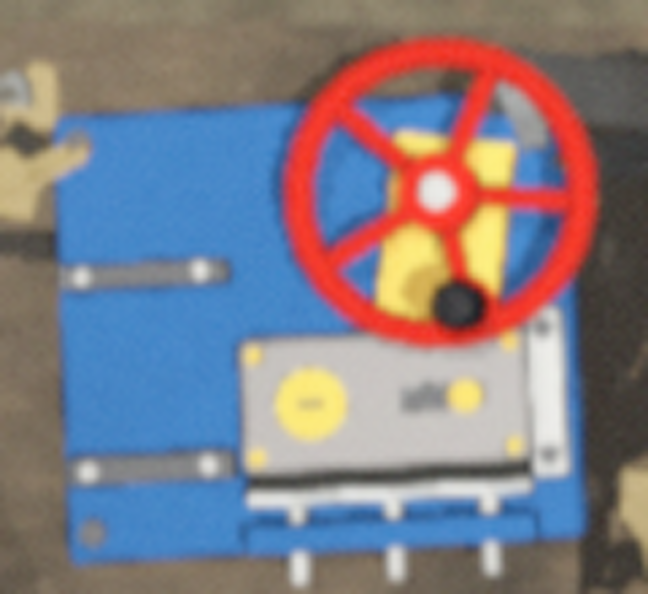

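The lock is flush at the stop (right end at u≈528) and square on the pad. The knob is at (460,305), and the cam's end face is about 10° short of flat, so the wheel is at about 1.4 rad. The arm is clear.

```bash
python3 -c "
from rig import ctrl
print(ctrl.finish_job())"
```

```text
the job is handed in; nothing more can be done
None
```

The job is handed in: the lock is flush on the end stop and clamped, the wheel rests just past the first corner at about 1.4 rad (estimated from the last picture), and the arm is clear; no verdict came back.

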